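Reset the depth stop of an inclined drilling jig

TASK

Reset the depth stop on the sloping drilling jig: first slacken the wing-shaped jam nut by at least half of its travel (never force the wheel while the nut is tight), then turn the black grip wheel beneath it until the wheel's pointer lines up with the small steel setting marker on the rim, stop there, and then do the jam nut up fully tight again so the setting stays. Leave the marker where it is and do not knock the other things on the bench about.

Things in the scene. Friction and masses are not known exactly. Their poses are not given: they have to be found in the camera images.
- drill_jig: Plywood jig fixed to the bench: base 200 (x) x 160 (y) x 18 mm, two cheeks (outer faces y = +-48 mm, top z = 89 mm) hold an aluminium housing. Origin: centre of the underside, z up. The screw axis starts at (0, 0, 115) mm (wheel's underside) and leans 28 degrees from vertical to the jig's -x, about towards the robot: outward = (-0.469, 0, 0.883). The tool must come in along this axis.
- wing_nut (a joint): Angle of the steel wing nut (the jam nut), rad, positive anticlockwise seen from outside. 0 = fully tight, hard stop; 1.5 = end of travel, loose. Starts at 0 to 0.05. 0.6 or more counts as slackened; below 0.3 it jams the wheel, which must then not be turned. Stays where it is left, needs about 0.12 N m to turn, does not move along the axis.
- nut_grip (a point): On the screw axis, mid wing, 45 mm outward from the wheel's underside. Frame turns with the nut: z outward along the axis, x along the wing. Wing: flat bar 36 (x) x 12 (y) x 24 mm (z, from 12 mm below to 12 mm above this point); the nut's round foot, 28 mm across, has its top 12.5 mm below this point (keep the fingertips off it), the wheel's face is 18 mm below. Pinch it across y.
- depth_wheel (a joint): Angle of the adjuster wheel, rad, positive anticlockwise seen from outside. 0 = pointer towards the jig's far, upper (+x) side; range -1.6 to 1.6, starts -1.1 to -0.75. It carries the stop screw below. Friction of about 0.15 N m holds it where it is left. Jamming by the nut is a rule, not a felt resistance: turning it while the nut is tight spoils the thread.
- wheel_grip (a point): On the screw axis at mid height of the wheel's black knurled drum (55 mm diameter, from 12 mm below to 11 mm above this point), 16 mm outward from the wheel's underside. z outward, x towards the pointer. The wing nut stands up to 41 mm above this point: grip the drum across its diameter, fingers either side of the nut. Flange below: 80 mm across, top 12 mm below.
- pointer_tip (a point): Outer tip of the steel pointer, a 6 mm wide bright bar on the wheel's black flange, at 42.5 mm radius. Frame as wheel_grip.
- setting_marker (a joint): Angle of the setting marker in rad about the screw axis, in the same sense and from the same zero as depth_wheel; -0.25 to 0.25. Stiff; to be left alone. The setting is right when depth_wheel equals this value.
- marker_tip (a point): Inner end of the setting marker, a small steel block 12 x 8 x 12 mm with a ridge on top at the rim of the dial seat, 44 mm from the screw axis, its ridge top 6 mm outward from the wheel's underside. Frame: z outward along the screw axis, x from the axis towards the marker.
- masking_tape: Bystander: roll of masking tape lying to the left of the jig, 105 mm across, 19 mm high. Origin: centre of its underside.
- cork_block: Bystander: cork sanding block to the right of the jig, 108 x 121 x 32 mm. Origin: centre of its underside.
- thumb_plane: Bystander: small brass plane at the front right, 66 x 96 x 34 mm. Origin: centre of its underside.
- booklets: Bystander: pile of booklets at the front left, 111 x 166 x 18 mm. Origin: centre of its underside.
- glue_bottle: Bystander: glue bottle standing at the right, 62 x 58 x 160 mm. Origin: centre of its underside.

How it is judged:
On the way, in this order (a step that is already met when the one before it is completed fails the run):
1. the jam nut is slackened (0.6 rad or more) (value of joint wing_nut above 0.6 rad), for 0.2 s.
2. with the nut slack, the wheel's pointer stands still in line with the setting marker (within 0.12 rad) (angle between the x axis of wheel_grip and the x axis of marker_tip, either way round below 0.12 rad and value of joint wing_nut above 0.4 rad and velocity of joint depth_wheel between -0.1 and 0.1 rad/s), for 0.3 s.
3. the jam nut is tight again (0.12 rad or less) (value of joint wing_nut below 0.12 rad), for 0.2 s.
At the end, for the whole second after the job is handed in: The wheel's pointer is in line with the setting marker within 0.12 rad (about 5 mm at the rim), the jam nut is tight again (within 0.12 rad of its stop), and both are at rest (angle between the x axis of wheel_grip and the x axis of marker_tip, either way round below 0.12 rad and value of joint wing_nut below 0.12 rad and velocity of joint each of wing_nut, depth_wheel below 0.05 rad/s); the robot touches nothing.
It fails at once if the wheel is forced round while the jam nut is tight (value of joint wing_nut below 0.3 rad and (velocity of joint depth_wheel above 0.3 rad/s or velocity of joint depth_wheel below -0.3 rad/s)).
It fails at once if the setting marker is pushed away (more than 4 mm) (distance of marker_tip from where it was at the start of the episode above 0.004 m).
It fails at once if another thing on the bench is knocked away (more than 30 mm) (distance of any of masking_tape, cork_block, thumb_plane, booklets, glue_bottle from where it was at the start of the episode above 0.03 m).
It also fails if it takes over 59 s, if anything falls off the work surface, if the arm or the gripper's body presses on something with over 40 N, if the wrist force passes 120 N, or if a joint passes its speed limit or range.

ROBOT

A 6-joint arm with a two-finger parallel gripper is mounted at the origin on a cart in front of the work surface, level with it; the furniture and walls round the work are solid. World frame = base frame: x ahead of the robot, y to its left, z up, the work surface at z = 0. Lengths are in m, angles in rad, forces in N, time in s.
With the tool pointing down it reaches from about 0.4 to 0.825 m from the base axis. Payload 7 kg.
Tool frame: the origin (TCP) lies midway between the tips of the shut fingers; the grasp point (between the pads) lies arm.hold_point_z behind it (arm.hold_point_z is the distance from the TCP to the grasp point, in m); z points along the fingers, y is the line along which they close (so a half turn about z gives the same grasp; the last joint's range is limited). The gripper opens to 88 mm and grips with 3 to 60 N. Pads are 19 mm wide; open, the fingers measure 130 mm over their backs; the gripper's body (78 mm by 193 mm) begins 47 mm behind the grasp point.
Start: joints at [-1.032, 0.359, 0.012, 0, -1.224, -0.288], TCP at [0.167, -0.654, 0.227] pointing down, gripper open.
Joint ranges: [-3.07, 3.07], [-1.43, 2.12], [-1.02, 1.25], [-3.03, 1.67], [-3.05, -0], [-3.03, 3.03]. Speed limits (rad/s): [2.39, 2.39, 3.01, 3.14, 3.14, 3.14].

INTERFACE

Orientations are given as [roll, pitch, yaw] about the fixed x, y, z axes, in that order (R = Rz(yaw) Ry(pitch) Rx(roll)).
In Python, from station import arm gives the robot as it stands.
- The arm moves only by the shell command python3 -m crank 'ROWS' [OPENING] [FORCE]. ROWS is JSON, a list that holds one entry, the list of rows, each a list of 4 numbers: the shift along the tool's x, y, z in units of 25 mm (1.0 is 25 mm), then the turn about the tool's z in units of 5 degrees (1.0 is 5 degrees). A call has 1 to 12 rows; each row is the pose to reach, as a shift and turn from the pose commanded when the call began, along the tool's axes at that moment; what a row does not reach only later rows make up. A row lasts 1/8 s, in which the tool goes at most 62.5 mm and 10.7 degrees, less where a joint would pass 70% of its speed; a pose out of reach is approached as far as the arm can. A call with a gripper value outside its range is refused whole. OPENING is the closure, from 0 (fully open) to 1 (shut), set as the call begins (- or left out, the last holds). The fingers move at their own pace and stop on an object; FORCE is the grip in N (left out, the last holds). Time passes only in rows, so rows that repeat a pose let the fingers close. It gives the time, the measured TCP pose, the force, the opening and the grip force at its end, in the units of the state.
- arm.get_state(): the state, without advancing time (a new reading comes with each control period).
- arm.grab_frame(name): name is "scene" or "top" or "wrist"; returns (picture, depth): 480x640x3 uint8, red, green, blue; 480x640 float32, m along the optical axis (not along the pixel's ray), 0 where there is no reading.
- arm.get_calibration(name): a dict with "mtx" (3x3 intrinsics, pixels), "R" (3x3) and "t" (3): a world point X has camera coordinates R X + t; the wrist camera has in their place "mount" (4x4, takes a point from camera to tool coordinates, whose origin is the TCP and whose axes are the flange's). Camera axes: x right, y down, z forward; pixel columns grow to the right and rows downward; lengths in m; the calibration is good to about 2 mm. The wrist camera is an equidistant fisheye: a pixel r from the principal point sees the ray r / f radians off the axis. A picture is of the moment at which its call begins: read the wrist's pose just before it. get_calibration takes no time and is no camera call.
- arm.job_done(): hands the job in; it is judged then, once.
Trained networks look in the newest picture that a camera, given by its name, has taken for a name from the list of things; names that differ only in an ending like _2 or _b are one class to them, and where a whole thing is asked for, a point or a joint stands for the part that bears it (a point fixed in the world has none). Each returns a list of dicts, best first, with "score" (0 to 1); they miss things now and then, are a little off and sometimes report something else, mostly with a low value. They report only what shows in the picture. A call takes as long as a camera call.
- arm.recognise(thing, camera): "extent" ([left, top, width, height] in pixels, round what is visible of it).
- arm.trace(thing, camera): "mask" (480x640 bool, what is visible of it) and "extent" ([left, top, width, height] in pixels, round what is visible of it).
The state is a dict: "t": time; "q": joint angles; "qd": joint speeds; "joint_efforts": joint torques, N m; "eef_pos": TCP position; "ee_rot": TCP orientation; "force": force on the tool from outside, world axes, zero at the start; "moment": the same for the moment, N m; "width": finger opening in m; "gripper_force": force on a finger pad.
Only numpy, scipy, OpenCV 4.12 (cv2) and the standard library are available. Lean on these libraries where they do the work, as an engineer would, in place of code of your own. Each camera call takes 0.05 s, during which the arm holds its last target. There are 200 camera calls.

## Working session

There is one attempt and no reset: what is moved stays moved. The work goes in short steps, Python scripts to look and compute and a shell command to move; the robot and the scene stay as the last step left them, time stands still between calls to the robot, and variables do not carry over. Pictures are saved under pics/ and viewed, at most 10 in all, crops included, and the job is handed in when it is done.

```bash
mkdir -p pics; ls
python3 - <<'E'
from station import arm
import cv2,numpy as np
s=arm.get_state();print(s['t'],s['eef_pos'],s['ee_rot'],s['width'],arm.hold_point_z)
ims=[]
for c in ['scene','top']:
    im,d=arm.grab_frame(c);np.savez(f'pics/{c}0.npz',im=im,d=d)
    k=arm.get_calibration(c);print(c,k)
    for n in ['drill_jig','wing_nut','depth_wheel','setting_marker']:
        r=arm.recognise(n,c);print(n,[(x['extent'],round(x['score'],2)) for x in r[:2]])
    ims.append(cv2.resize(im[:,:,::-1],(400,300)))
    cv2.imwrite(f'pics/{c}0.png',im[:,:,::-1])
E
```

```text
pics
0.0 [ 0.16739248 -0.65342312  0.2256401 ] [ 3.13997634e+00 -1.32021139e-04 -2.89090263e+00] 0.08767012029243172 0.0188
scene {'mtx': array([[581.68306111,   0.        , 314.77000671],
       [  0.        , 581.68306111, 233.35939141],
       [  0.        ,   0.        ,   1.        ]]), 'R': array([[-0.56959249, -0.82190084, -0.00658846],
       [-0.36912786,  0.26295802, -0.8914021 ],
       [ 0.73437662, -0.50530396, -0.45316541]]), 't': array([0.24586542, 0.32237433, 1.10560754])}
drill_jig [([203.2, 214.8, 95.5, 81.1], 0.58), ([169.5, 325.9, 87.0, 57.9], 0.41)]
wing_nut [([243.0, 217.0, 14.7, 14.7], 0.57), ([174.2, 327.1, 81.9, 54.1], 0.35)]
depth_wheel [([233.1, 217.0, 29.1, 29.2], 0.68)]
setting_marker []
top {'mtx': array([[518.97399352,   0.        , 321.27171473],
       [  0.        , 518.97399352, 242.79227187],
       [  0.        ,   0.        ,   1.        ]]), 'R': array([[-0.01663002, -0.99985079, -0.00467409],
       [-0.99712966,  0.01692974, -0.07379581],
       [ 0.07386393,  0.00343345, -0.99726242]]), 't': array([-0.05806552,  0.54561787,  1.3060874 ])}
drill_jig []
wing_nut []
depth_wheel [([243.3, 180.3, 39.8, 34.9], 0.94)]
setting_marker []
```

View pics/top0.png

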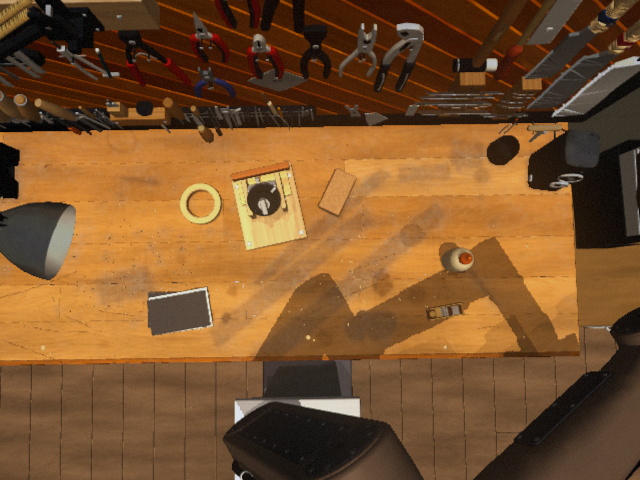

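View pics/scene0.png

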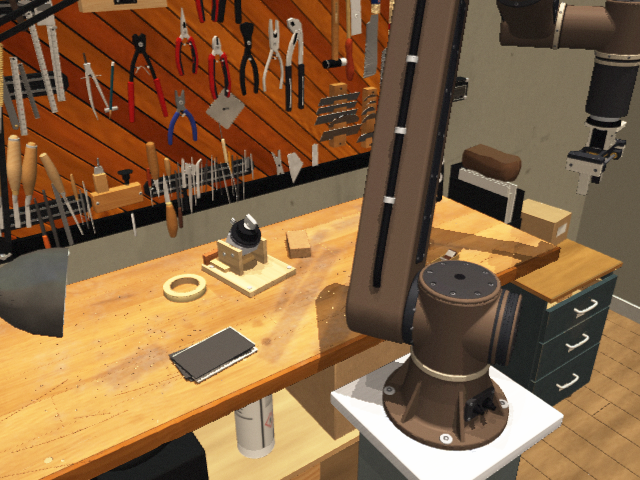

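The jig's base plate is at about (232-306, 163-249) in the top view, with the wheel at about (265, 198) and the tool tilt still vertical. Next I'll measure the jig pose and read the move command's own help.

```bash
python3 -m crank --help 2>&1 | head -30
cat > h.py <<'E'
import numpy as np,cv2
from station import arm
from scipy.spatial.transform import Rotation as Rn
def cloud(c,d):
    k=arm.get_calibration(c);K=k['mtx'];v,u=np.mgrid[:480,:640]
    P=np.stack([(u-K[0,2])/K[0,0]*d,(v-K[1,2])/K[1,1]*d,d],-1)
    return (P-k['t'])@k['R']
E
python3 - <<'E'
from h import *
z=np.load('pics/top0.npz');W=cloud('top',z['d'])
roi=np.zeros((480,640),bool);roi[155:258,225:312]=1
Z=W[...,2]
print('table z',np.median(W[270:290,230:260,2]))
m=roi&(Z>.011)&(Z<.026)
m=cv2.morphologyEx(m.astype(np.uint8),cv2.MORPH_OPEN,np.ones((3,3)))
n,l,st,_=cv2.connectedComponentsWithStats(m);b=l==1+st[1:,4].argmax()
P=W[b];print(b.sum(),P.min(0),P.max(0),np.median(P[:,2]))
r=cv2.minAreaRect((P[:,:2]*1000).astype(np.float32));print('rect mm',r)
hi=roi&(Z>.1);P=W[hi];print('high',hi.sum(),P.mean(0),P.min(0),P.max(0))
for n,(a,b_) in dict(bottle=((440,245),(478,275)),wall=((150,130),(300,160))).items():
    q=W[a[1]:b_[1],a[0]:b_[0]].reshape(-1,3);print(n,q.min(0),q.max(0))
E
```

```text
invalid input: not JSON, or not a number
table z 0.0002930371380091732
2483 [ 0.53186074 -0.02620502  0.01103777] [0.7385693  0.16161623 0.02590939] 0.01841806783147087
rect mm ((634.9235229492188, 66.29603576660156), (182.82752990722656, 160.2869415283203), 11.635820388793945)
high 977 [0.63851485 0.06217716 0.17169179] [ 0.44661338 -0.07177841  0.10049268] [0.69399629 0.1078036  1.34250479]
bottle [ 0.44661338 -0.47070462 -0.00943775] [ 0.53547998 -0.07177841  1.34250479]
wall [ 0.44661338 -0.07177841 -0.01029463] [0.85274758 0.38245716 1.34250479]
```

```bash
python3 -m crank '[[[0,0,-2,0],[0,0,-4,0],[0,0,-4,0]]]' 0; python3 -c "
from h import *
s=arm.get_state();R=Rn.from_euler('xyz',s['ee_rot']).as_matrix();print(R.round(3),s['q'])
print((np.array([.50,.03,.33])-s['eef_pos'])@R/.025)"
```

```text
t: 0.88
eef_pos: [0.1678, -0.6557, 0.332]
ee_rot: [-3.133, 0.001, -2.891]
force: [0.2, 0.4, -0.9]
width: 0.0873
gripper_force: 0.0
[[-0.969 -0.248  0.003]
 [-0.248  0.969 -0.008]
 [-0.001 -0.009 -1.   ]] [-1.03196332  0.31453407  0.18222015  0.00155315 -1.43006056 -0.28808488]
[-19.68093048  23.26795871  -0.10033519]
```

```bash
python3 -m crank '[[[-2,2.3,0,0],[-4,4.6,0,0],[-6,7,0,0],[-8,9.3,0,0],[-10,11.6,0,0],[-12,14,0,0],[-14,16.3,0,0],[-16,18.6,0,0],[-18,21,0,0],[-19.5,23,0,0],[-19.5,23,0,0]]]' 0; python3 -c "
from h import *
s=arm.get_state();R=Rn.from_euler('xyz',s['ee_rot']).as_matrix();print(R.round(3),s['q'])
im,d=arm.grab_frame('wrist');np.savez('pics/w1.npz',im=im,d=d,p=s['eef_pos'],r=s['ee_rot']);cv2.imwrite('pics/w1.png',im[:,:,::-1])
print(arm.get_calibration('wrist'))"
```

```text
t: 2.25
eef_pos: [0.4693, -0.034, 0.3265]
ee_rot: [3.141, 0.001, -2.89]
force: [1.0, -0.3, -0.0]
width: 0.0875
gripper_force: 0.0
[[-0.969 -0.249  0.001]
 [-0.249  0.969  0.   ]
 [-0.001  0.    -1.   ]] [ 3.47475199e-01 -4.02986234e-02 -2.47520516e-01 -6.67654853e-05
 -1.36295483e+00 -1.66698598e+00]
{'mtx': array([[371.64829954,   0.        , 319.13517998],
       [  0.        , 371.64829954, 247.63519066],
       [  0.        ,   0.        ,   1.        ]]), 'mount': array([[ 4.19103357e-04, -9.50560543e-01, -3.10539013e-01,
         8.44600322e-02],
       [ 9.99999633e-01,  6.30408269e-04, -5.80081780e-04,
        -2.53028949e-04],
       [ 7.47169213e-04, -3.10538656e-01,  9.50560458e-01,
        -1.58947939e-01],
       [ 0.00000000e+00,  0.00000000e+00,  0.00000000e+00,
         1.00000000e+00]])}
```

View pics/w1.png

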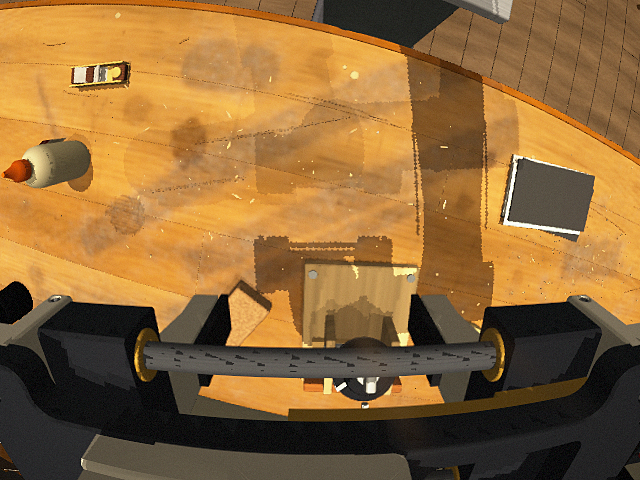

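The wrist view shows the wheel at about (370, 370), hidden behind the gripper; the tool is still vertical. I'll move up towards the reach limit in the jig's tilt plane to see how the arm handles orientation there.

```bash
python3 -m crank '[[[-0.6,1.5,-1.5,0],[-1.2,3,-3,0],[-1.3,5,-4.5,0],[-1.3,5,-7,0],[-1.3,5,-9,0],[-1.3,5,-11,0],[-1.3,5,-13,0],[-1.3,5,-15,0],[-1.3,5,-17,0],[-1.3,5,-19,0],[-1.3,5,-21,0],[-1.3,5,-23,0]]]' 0; python3 -c "
from h import *
s=arm.get_state();R=Rn.from_euler('xyz',s['ee_rot']).as_matrix();print(R.round(3),s['q'].round(3))"
```

```text
t: 3.8
eef_pos: [0.4351, 0.0856, 0.8013]
ee_rot: [-3.131, 0.034, -2.891]
force: [-1.6, -1.0, 0.6]
width: 0.0876
gripper_force: 0.0
[[-0.968 -0.248  0.035]
 [-0.248  0.969 -0.002]
 [-0.034 -0.011 -0.999]] [ 0.663  0.243  1.252  0.042 -2.552 -1.949]
```

```bash
python3 -m crank '[[[0,0,-2,0],[0,0,-4,0],[0,0,-6,0],[0,0,-8,0],[0,0,-8,0],[0,0,-8,0]]]' 0; python3 -c "
from h import *
s=arm.get_state();R=Rn.from_euler('xyz',s['ee_rot']).as_matrix();print(R.round(3),s['q'].round(3))"; python3 -m crank '[[[0,0,0,0],[0,0,0,0]]]'
```

```text
t: 4.55
eef_pos: [0.3775, 0.0758, 0.8311]
ee_rot: [-3.118, 0.06, -2.89]
force: [-0.7, 0.4, 0.3]
width: 0.0875
gripper_force: 0.0
[[-0.967 -0.248  0.064]
 [-0.249  0.969 -0.008]
 [-0.06  -0.024 -0.998]] [ 0.775  0.174  1.251  0.099 -2.605 -2.009]
t: 4.8
eef_pos: [0.3781, 0.076, 0.8308]
ee_rot: [-3.117, 0.059, -2.89]
force: [-0.4, 0.6, 0.1]
width: 0.0882
gripper_force: 0.0
```

```bash
cat > st.py <<'E'
from h import *
s=arm.get_state();R=Rn.from_euler('xyz',s['ee_rot']).as_matrix()
print('T',s['t'],'pos',s['eef_pos'].round(3),'q',s['q'].round(3),'tilt',np.degrees(np.arccos(-R[2,2])).round(1),'az',np.degrees(np.arctan2(R[1,2],R[0,2])).round(1))
E
python3 -m crank '[[[-2,0,0,0],[-4,0,0,0],[-6,0,0,0],[-8,0,0,0],[-8,0,0,0]]]' 0 >/dev/null; python3 st.py;python3 -m crank '[[[-2,0,0,0],[-4,0,0,0],[-4,0,0,0]]]' 0 >/dev/null; python3 st.py
```

```text
T 5.425 pos [0.53  0.116 0.768] q [ 0.626  0.339  1.249  0.1   -2.405 -1.869] tilt 5.7 az -6.7
T 5.8 pos [0.6   0.135 0.734] q [ 0.59   0.411  1.249  0.111 -2.301 -1.831] tilt 7.6 az -4.9
```

```bash
for i in 1; do python3 -m crank '[[[-2,0.5,-1.5,0]]]' 0 >/dev/null; python3 st.py; python3 -m crank '[[[-2,0.5,-1.5,0]]]' 0 >/dev/null; python3 st.py; python3 -m crank '[[[-2,0.5,-1.5,0]]]' 0 >/dev/null; python3 st.py; python3 -m crank '[[[-2,2,-1.5,0],[-4,4,-3,0],[-6,6,-4.5,0]]]' 0 >/dev/null; python3 st.py; done
```

```text
T 5.925 pos [0.612 0.15  0.738] q [ 0.615  0.416  1.252  0.138 -2.263 -1.84 ] tilt 10.0 az -2.5
T 6.05 pos [0.624 0.168 0.74 ] q [ 0.641  0.424  1.252  0.163 -2.224 -1.85 ] tilt 12.1 az -1.2
T 6.175 pos [0.635 0.185 0.743] q [ 0.665  0.43   1.252  0.189 -2.186 -1.859] tilt 14.3 az -0.2
T 6.55 pos [0.631 0.276 0.739] q [ 0.804  0.458  1.252  0.241 -2.138 -1.968] tilt 16.8 az 1.8
```

```bash
python3 -m crank '[[[-1.5,1.2,-1.5,0]]]' 0 >/dev/null; python3 st.py; python3 -m crank '[[[-1.5,1.2,-1.5,0]]]' 0 >/dev/null; python3 st.py; python3 -m crank '[[[-1,1.2,-2,0]]]' 0 >/dev/null; python3 st.py; python3 -m crank '[[[0,0,0,0]]]' 0 >/dev/null; python3 st.py
```

```text
T 6.675 pos [0.627 0.303 0.745] q [ 0.851  0.461  1.251  0.272 -2.112 -1.997] tilt 18.7 az 2.9
T 6.8 pos [0.622 0.328 0.754] q [ 0.897  0.461  1.251  0.304 -2.087 -2.025] tilt 20.9 az 4.4
T 6.925 pos [0.602 0.35  0.77 ] q [ 0.959  0.449  1.25   0.343 -2.081 -2.059] tilt 22.7 az 5.4
T 7.05 pos [0.6   0.349 0.772] q [ 0.96   0.446  1.252  0.344 -2.081 -2.058] tilt 22.9 az 5.9
```

```bash
python3 -c "
from h import *
z=np.load('pics/top0.npz');W=cloud('top',z['d']);q=W[205:278,0:76].reshape(-1,3);q=q[(q[:,2]>.1)&(q[:,2]<1.2)];print(q.min(0),q.max(0),np.percentile(q,5,axis=0))"
python3 -m crank '[[[-0.3,1.8,-1.6,0]]]' 0 >/dev/null; python3 st.py; python3 -m crank '[[[-0.3,1.8,-1.6,0]]]' 0 >/dev/null; python3 st.py
```

```text
[0.4661824  0.49567746 0.1002661 ] [0.63211324 0.6444653  0.28482075] [0.4814413  0.50905087 0.11074099]
T 7.175 pos [0.571 0.381 0.783] q [ 1.043  0.442  1.251  0.386 -2.086 -2.116] tilt 24.1 az 6.3
T 7.3 pos [0.539 0.415 0.794] q [ 1.132  0.439  1.251  0.431 -2.088 -2.173] tilt 25.6 az 7.5
```

```bash
python3 -m crank '[[[0.8,1.8,-1.5,0]]]' 0 >/dev/null; python3 st.py; python3 -m crank '[[[0.8,1.8,-1.5,0]]]' 0 >/dev/null; python3 st.py;python3 -m crank '[[[0.8,1.8,-1.5,0]]]' 0 >/dev/null; python3 st.py; python3 -m crank '[[[0,0,0,0]]]' 0 ;python3 st.py
```

```text
T 7.425 pos [0.49  0.447 0.803] q [ 1.241  0.434  1.251  0.478 -2.116 -2.245] tilt 26.1 az 7.9
T 7.55 pos [0.44  0.476 0.812] q [ 1.35   0.432  1.251  0.524 -2.14  -2.318] tilt 26.9 az 8.7
T 7.675 pos [0.391 0.504 0.818] q [ 1.456  0.435  1.251  0.567 -2.16  -2.389] tilt 27.7 az 9.6
t: 7.8
eef_pos: [0.3893, 0.5062, 0.8168]
ee_rot: [-3.09, 0.48, -2.86]
force: [-0.5, 0.2, 0.6]
width: 0.0881
gripper_force: 0.0
T 7.8 pos [0.389 0.506 0.817] q [ 1.459  0.436  1.25   0.566 -2.16  -2.388] tilt 27.6 az 9.7
```

```bash
cat > goto.py <<'E'
import sys
from h import *
# tool-units move from the measured pose to a world point
s=arm.get_state();R=Rn.from_euler('xyz',s['ee_rot']).as_matrix()
X=np.array(eval(sys.argv[1]))
print(R.round(3));print('units',((X-s['eef_pos'])@R/.025).round(2))
E
python3 goto.py '[.5675,.0525,.2607]'
```

```text
[[-0.852 -0.255  0.457]
 [-0.247  0.966  0.078]
 [-0.462 -0.046 -0.886]]
units [  8.67 -18.32  21.54]
```

```bash
python3 -m crank '[[[0.7,-1.5,1.8,0],[1.4,-3,3.6,0],[2.1,-4.5,5.4,0],[2.8,-6,7.2,0],[3.5,-7.5,9,0],[4.2,-9,10.8,0],[5,-10.5,12.6,0],[5.8,-12.2,14.3,0],[6.5,-13.8,16.2,0],[7.3,-15.5,18,0],[8,-17,20,0],[8.7,-18.3,21.5,0]]]' 0 >/dev/null; python3 -m crank '[[[0,0,0,0],[0,0,0,0]]]'; python3 st.py; python3 goto.py '[.5675,.0525,.2607]'
```

```text
t: 9.55
eef_pos: [0.5572, 0.0786, 0.2991]
ee_rot: [-3.091, 0.482, -2.867]
force: [-0.4, 0.8, 0.3]
width: 0.0877
gripper_force: 0.0
T 9.55 pos [0.557 0.079 0.299] q [ 0.617 -0.165 -0.645  0.331 -0.676 -2.142] tilt 27.8 az 9.5
[[-0.853 -0.248  0.46 ]
 [-0.24   0.968  0.077]
 [-0.464 -0.045 -0.885]]
units [ 0.61 -1.04  1.47]
```

```bash
python3 -m crank '[[[0.6,-1,0.5,0],[0.6,-1,0.5,0],[0.6,-1,0.5,0]]]' 0 >/dev/null;  python3 - <<'E'
from h import *
s=arm.get_state();im,d=arm.grab_frame('wrist')
np.savez('pics/w2.npz',im=im,d=d,p=s['eef_pos'],r=s['ee_rot']);cv2.imwrite('pics/w2.png',im[:,:,::-1]);print(s['eef_pos'],s['ee_rot'])
for n in ['wing_nut','depth_wheel','setting_marker','pointer_tip','marker_tip']:
    r=arm.recognise(n,'wrist');print(n,[(x['extent'],round(x['score'],2)) for x in r[:3]])
E
```

```text
[0.5564566 0.0536144 0.282781 ] [-3.0908471   0.48337648 -2.86400656]
wing_nut [([306.1, 206.7, 28.1, 47.0], 0.95)]
depth_wheel [([277.9, 178.8, 84.0, 75.6], 0.76)]
setting_marker []
pointer_tip [([275.0, 176.5, 87.7, 85.2], 0.94), ([520.0, 0.0, 118.4, 93.9], 0.65)]
marker_tip [([313.3, 257.4, 12.1, 14.7], 0.6)]
```

View pics/w2.png

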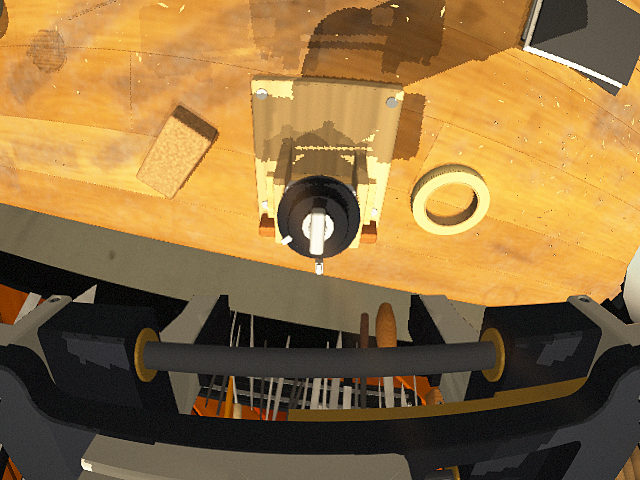

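```bash
cat >> h.py <<'E'
def wcloud(f):
    z=np.load(f);k=arm.get_calibration('wrist');K=k['mtx'];M=k['mount'];v,u=np.mgrid[:480,:640]
    x=(u-K[0,2])/K[0,0];y=(v-K[1,2])/K[0,0];r=np.hypot(x,y)+1e-9
    t=np.tan(np.minimum(r,1.4));d=z['d'];P=np.stack([x/r*t*d,y/r*t*d,d],-1)
    T=P@M[:3,:3].T+M[:3,3]                     # tool frame
    R=Rn.from_euler('xyz',z['r']).as_matrix()
    return z['im'],T,T@R.T+z['p'],R,z['p'],d
E
python3 - <<'E'
from h import *
im,T,W,R,p,d=wcloud('pics/w2.npz')
roi=np.zeros(d.shape,bool);roi[60:250,235:420]=1
m=roi&(abs(W[...,2]-.018)<.005)&(d>0);P=W[m];r=cv2.minAreaRect((P[:,:2]*1000).astype(np.float32));print(r,P.shape)
print('table z',np.median(W[40:60,230:250,2]))
psi=np.radians(11.6)
o=np.array([-.469*np.cos(psi),-.469*np.sin(psi),.883])
# wheel parts in tool frame
def show(n,u0,v0,u1,v1):
    q=T[v0:v1,u0:u1].reshape(-1,3);print(n,(np.median(q,0)*1000).round(1),'W',np.median(W[v0:v1,u0:u1].reshape(-1,3),0).round(4))
show('wing top',313,212,322,250);show('marker',317,262,323,271);show('pointer',284,238,288,242)
hi=roi.copy();hi[:,400:]=0
Q=T[150:290,260:380].reshape(-1,3);px=im[150:290,260:380].reshape(-1,3).mean(1)
h=Q[:,2]
print(np.histogram(h[(h>.1)&(h<.25)]*1000,bins=np.arange(100,250,6)))
E
```

```text
((635.917724609375, 92.39134216308594), (197.64437866210938, 214.11129760742188), 11.848355293273926) (13781, 3)
table z 0.0009233157477709364
wing top [  4.   -2.1 131.7] W [0.6144 0.061  0.1646]
marker [-46.9  -0.4 183.8] W [0.681  0.0792 0.142 ]
pointer [-19.6 -32.8 183.9] W [0.6661 0.041  0.1306]
(array([   0,    0,    0,    0,    3,  592,   15,   26,   55,  316, 1886,
         58,   48,  673, 1733,  166,  175,  347,  279,  195,  174,  183,
        216,  176]), array([100, 106, 112, 118, 124, 130, 136, 142, 148, 154, 160, 166, 172,
       178, 184, 190, 196, 202, 208, 214, 220, 226, 232, 238, 244]))
```

```bash
cat > fit.py <<'E'
import sys
from h import *
from scipy.optimize import least_squares
im,T,W,R,p,d=wcloud(sys.argv[1])
psi=np.radians(11.7);o=np.array([-.469*np.cos(psi),-.469*np.sin(psi),.883])
ax=np.array([.883*np.cos(psi),.883*np.sin(psi),.469]);ay=np.cross(o,ax)
B=np.stack([ax,ay,o],1)                       # axis frame: x to marker zero, z outward
A0=np.array([.6433,.068,.115])
L=(W-A0)@B*1000
near=np.hypot(L[...,0]-0,L[...,1])<60
g=im.mean(2)
for n,lo,hi in (('drum',22,31),('flange',1,8)):
    m=near&(L[...,2]>lo)&(L[...,2]<hi)&(g<90)
    P=L[m][:,:2].astype(np.float32);c,r=cv2.minEnclosingCircle(P)
    print(n,m.sum(),np.round(c,1),round(r,1),'z',np.median(L[m][:,2]).round(1),'bbox',np.percentile(P,1,axis=0).round(1),np.percentile(P,99,axis=0).round(1))
m=near&(L[...,2]>48)&(L[...,2]<70);P=L[m]
c,s,a=cv2.minAreaRect(P[:,:2].astype(np.float32))
print('wing',m.sum(),np.round(c,1),np.round(s,1),'z',np.median(P[:,2]).round(1))
if len(P)>30:
    C=np.cov(P[:,:2].T);w,v=np.linalg.eigh(C);print('wing dir deg',np.degrees(np.arctan2(v[1,1],v[0,1])).round(1))
m=near&(L[...,2]>-1)&(L[...,2]<12)&(g>110)&(np.hypot(L[...,0],L[...,1])>28)
n,l,st,_=cv2.connectedComponentsWithStats(m.astype(np.uint8))
for i in range(1,n):
    if st[i,4]>8: q=L[l==i];print('bright',st[i],q.mean(0).round(1),'ang',np.degrees(np.arctan2(q[:,1].mean(),q[:,0].mean())).round(1))
print('tool in axis frame x',(B.T@R[:,0]).round(3),'z',(B.T@R[:,2]).round(3),'TCP',((p-A0)@B*1000).round(1))
E
python3 fit.py pics/w2.npz
```

```text
drum 1876 [ 0.1 -0.9] 28.3 z 27.9 bbox [-26.5 -26.9] [24.2 25. ]
flange 2148 [ 2.7 -1.9] 42.8 z 5.0 bbox [-38.7 -38.6] [37.7 36.8]
wing 610 [ 0.1 -1.3] [36. 12.] z 57.5
wing dir deg -179.7
bright [281 235  11  10  66] [ 22.5 -30.6   6.1] ang -53.6
bright [315 262   8  12  82] [49.4  2.6  4.8] ang 3.0
tool in axis frame x [-0.998 -0.065  0.004] z [-0.003 -0.017 -1.   ] TCP [  1.    3.5 189.4]
```

The wrist view shows the wing along the tool's x axis at (317, 230), the marker at (319, 267) and the pointer at (286, 240). The fitted sizes match those given, so I'll come down along the axis to the nut.

```bash
cat > ax.py <<'E'
from h import *
# TCP in axis frame (mm), tool direction, and error against fitted axis centre
psi=np.radians(11.7);o=np.array([-.469*np.cos(psi),-.469*np.sin(psi),.883])
ax=np.array([.883*np.cos(psi),.883*np.sin(psi),.469]);B=np.stack([ax,np.cross(o,ax),o],1)
A=np.array([.6433,.068,.115])+B@np.array([0,-.0011,.0007])
s=arm.get_state();R=Rn.from_euler('xyz',s['ee_rot']).as_matrix();X=B.T@R
print('t',s['t'],'TCP',((s['eef_pos']-A)@B*1000).round(1),'hold',((s['eef_pos']-.0188*R[:,2]-A)@B*1000).round(1),'yaw of tool x',np.degrees(np.arctan2(-X[1,0],-X[0,0])).round(1),'z',X[:2,2].round(3),'w',s['width'].round(4),'gf',s['gripper_force'],'F',s['force'].round(1),'q6',s['q'][5].round(2))
E
python3 -m crank '[[[0,0,1.5,0.7],[0,-0.1,3,0.7],[0,-0.1,4.5,0.7],[0,-0.1,4.5,0.7],[0,-0.1,4.5,0.7]]]' 0 >/dev/null; python3 ax.py
```

```text
Traceback (most recent call last):
  File "ax.py", line 7, in <module>
    print('t',s['t'],'TCP',((s['eef_pos']-A)@B*1000).round(1),'hold',((s['eef_pos']-.0188*R[:,2]-A)@B*1000).round(1),'yaw of tool x',np.degrees(np.arctan2(-X[1,0],-X[0,0])).round(1),'z',X[:2,2].round(3),'w',s['width'].round(4),'gf',s['gripper_force'],'F',s['force'].round(1),'q6',s['q'][5].round(2))
                                                                                                                                                                                                               ^^^^^^^^^^^^^^^^
AttributeError: 'float' object has no attribute 'round'
```

```bash
sed -i "s/s\['width'\].round(4)/round(s['width'],4)/" ax.py; python3 ax.py
```

```text
t 10.85 TCP [-0.8 -0.8 75.4] hold [-0.7 -0.5 94.2] yaw of tool x 0.2 z [-0.005 -0.018] w 0.0876 gf 0.0 F [-0.5 -0.1  1.4] q6 -2.26
```

```bash
python3 -m crank '[[[-0.03,0.04,1,0],[-0.03,0.05,1.55,0],[-0.03,0.05,1.55,0]]]' 0 >/dev/null; python3 ax.py; python3 -m crank '[[[0,0,0,0],[0,0,0,0],[0,0,0,0],[0,0,0,0],[0,0,0,0],[0,0,0,0]]]' 1 30 >/dev/null; python3 ax.py
```

```text
t 11.225 TCP [-0.6 -0.8 36.8] hold [-0.5 -0.5 55.6] yaw of tool x 0.2 z [-0.005 -0.018] w 0.0873 gf 0.0 F [-0.3 -1.3 -0.2] q6 -2.47
t 11.975 TCP [-0.8 -0.2 36.1] hold [-0.7  0.1 54.9] yaw of tool x 0.2 z [-0.006 -0.018] w 0.0332 gf 0.0 F [0.6 0.1 1.1] q6 -2.47
```

```bash
python3 -m crank '[[[0,0,0,0],[0,0,0,0],[0,0,0,0],[0,0,0,0],[0,0,0,0]]]' 1 30 >/dev/null; python3 ax.py
```

```text
t 12.6 TCP [-0.7  0.2 36.1] hold [-0.6  0.5 54.9] yaw of tool x 0.2 z [-0.005 -0.017] w 0.0121 gf 29.970780909061432 F [-3.2  4.1 -0.4] q6 -2.47
```

```bash
python3 -m crank '[[[0,0,0,-1.2],[0,0,0,-2.6],[0,0,0,-4],[0,0,0,-5.5],[0,0,0,-7],[0,0,0,-8.5],[0,0,0,-10],[0,0,0,-11],[0,0,0,-11],[0,0,0,-11]]]' >/dev/null; python3 ax.py; python3 st.py
```

```text
t 13.85 TCP [-0.6 -0.1 36.1] hold [-0.5  0.2 54.9] yaw of tool x 55.1 z [-0.005 -0.017] w 0.0121 gf 29.96882826089859 F [ 0.3  2.7 -1.9] q6 -1.51
T 13.85 pos [0.626 0.063 0.147] q [ 0.391  0.112 -0.873  0.745 -0.153 -1.514] tilt 27.7 az 9.6
```

```bash
python3 -m crank '[[[0,0,0,0],[0,0,0,0],[0,0,0,0],[0,0,-0.5,0],[0,0,-1.5,1],[0,0,-2.5,2.5],[0,0,-4,4],[0,0,-5,6],[0,0,-5,8],[0,0,-5,10],[0,0,-5,12],[0,0,-5,12]]]' 0 >/dev/null; python3 -m crank '[[[0,0,0,0]]]' >/dev/null; python3 ax.py;  python3 - <<'E'
from h import *
s=arm.get_state();im,d=arm.grab_frame('wrist')
np.savez('pics/w3.npz',im=im,d=d,p=s['eef_pos'],r=s['ee_rot']);cv2.imwrite('pics/w3.png',cv2.resize(im[150:310,220:420,::-1],(800,640))[:600])
E
python3 fit.py pics/w3.npz
```

```text
t 15.475 TCP [-1.000e-01  1.900e+00  1.612e+02] hold [  0.    2.2 180. ] yaw of tool x -4.6 z [-0.006 -0.018] w 0.0876 gf 0.0 F [ 0.1 -0.1  0.2] q6 -2.23
drum 2113 [-0.  -0.9] 28.4 z 27.9 bbox [-26.6 -26.8] [25.5 25.6]
flange 2449 [ 6.6 -1.1] 46.2 z 4.9 bbox [-38.4 -38.6] [38.3 37.3]
wing 819 [-0.1 -0.9] [36.3 12.8] z 57.4
wing dir deg 55.4
bright [284 250  11  12  69] [ 23.1 -30.8   5.9] ang -53.2
bright [324 273  10  14  97] [49.5  2.7  4.6] ang 3.1
tool in axis frame x [-0.997  0.08   0.004] z [-0.006 -0.018 -1.   ] TCP [-1.000e-01  8.000e-01  1.619e+02]
```

View pics/w3.png

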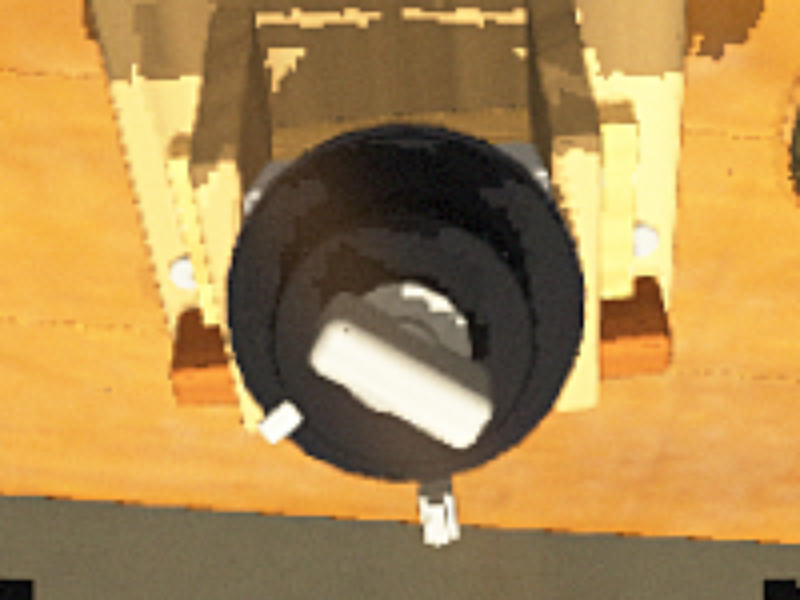

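The wing now sits at about 55° (slack), with the pointer at (281, 421) and the marker at (437, 512) in the crop. The wheel has to turn +56.5°, so I'll go down over the drum.

```bash
python3 -m crank '[[[0,0,1.5,0],[0,0,3,0],[-0.02,0.02,4.2,0],[-0.04,0.03,5,0],[-0.04,0.03,5,0]]]' 0 >/dev/null; python3 ax.py;python3 -m crank '[[[0,0,0.5,0],[0,0,1,0],[0,0,1,0]]]' 0 >/dev/null; python3 ax.py
```

```text
t 16.15 TCP [-1.7 -0.6 34.6] hold [-1.6 -0.3 53.4] yaw of tool x -4.7 z [-0.01  -0.019] w 0.0876 gf 0.0 F [ 0.4 -1.2  0.3] q6 -2.55
t 16.525 TCP [ 3.4 -2.5 15.4] hold [ 3.7 -2.2 34.2] yaw of tool x -4.8 z [-0.012 -0.017] w 0.0877 gf 0.0 F [-0.1 -1.   0.3] q6 -2.86
```

```bash
python3 -m crank '[[[0,0,0,0]]]' >/dev/null; python3 st.py; python3 ax.py
```

```text
T 16.65 pos [0.64  0.065 0.131] q [ 0.23   0.15  -0.933  1.183 -0.03  -2.861] tilt 27.3 az 9.7
t 16.65 TCP [ 3.8 -1.6 15.8] hold [ 4.  -1.3 34.6] yaw of tool x -4.8 z [-0.012 -0.016] w 0.0875 gf 0.0 F [ 0.3 -0.2  0.3] q6 -2.86
```

```bash
python3 -m crank '[[[0.15,0.06,0.1,0],[0.15,0.06,0.1,0]]]' >/dev/null; python3 st.py; python3 ax.py; python3 -m crank '[[[0.15,0,0.1,0],[0.15,0,0.1,0]]]' >/dev/null; python3 st.py; python3 ax.py
```

```text
T 16.9 pos [0.637 0.067 0.128] q [ 0.234  0.152 -0.937  1.184 -0.029 -2.864] tilt 27.0 az 10.0
t 16.9 TCP [ 0.4  1.3 14.2] hold [ 0.7  1.6 33. ] yaw of tool x -4.8 z [-0.016 -0.013] w 0.0876 gf 0.0 F [ 0.6 -0.1  0.6] q6 -2.86
T 17.15 pos [0.635 0.066 0.126] q [ 0.237  0.154 -0.939  1.172 -0.029 -2.855] tilt 26.8 az 10.1
t 17.15 TCP [-2.7  0.9 12.9] hold [-2.4  1.2 31.7] yaw of tool x -4.8 z [-0.021 -0.012] w 0.0877 gf 0.0 F [ 0.7  0.2 -0.5] q6 -2.86
```

```bash
python3 -m crank '[[[-0.1,-0.04,0,0],[-0.1,-0.04,0,0]]]' >/dev/null; python3 ax.py; python3 -m crank '[[[0,0,0,0],[0,0,0,0],[0,0,0,0],[0,0,0,0],[0,0,0,0],[0,0,0,0],[0,0,0,0]]]' 1 40 >/dev/null; python3 ax.py; python3 st.py
```

```text
t 17.4 TCP [-0.3 -0.4 12.3] hold [ 0.1 -0.1 31.1] yaw of tool x -4.8 z [-0.019 -0.013] w 0.0875 gf 0.0 F [ 0.2  0.5 -0.6] q6 -2.86
t 18.275 TCP [-0.4  0.3 12.3] hold [-0.1  0.5 31.1] yaw of tool x -4.8 z [-0.019 -0.012] w 0.0542 gf 39.99256610870361 F [-2.4  5.   0.9] q6 -2.86
T 18.275 pos [0.637 0.066 0.126] q [ 0.23   0.156 -0.936  1.184 -0.026 -2.861] tilt 26.9 az 10.2
```

```bash
python3 -m crank '[[[0,0,0,-1],[0,0,0,-2],[0,0,0,-3],[0,0,0,-4],[0,0,0,-5],[0,0,0,-5]]]' >/dev/null; python3 ax.py; python3 st.py
```

```text
t 19.025 TCP [-0.4  0.2 12.3] hold [-0.   0.4 31.1] yaw of tool x 20.3 z [-0.019 -0.012] w 0.054 gf 39.939985871315 F [-2.3  5.4 -0.5] q6 -2.42
T 19.025 pos [0.637 0.066 0.126] q [ 0.23   0.156 -0.936  1.184 -0.026 -2.424] tilt 26.9 az 10.2
```

```bash
python3 -m crank '[[[0,0,0,-1],[0,0,0,-2],[0,0,0,-3],[0,0,0,-4],[0,0,0,-5],[0,0,0,-6],[0,0,0,-6.3],[0,0,0,-6.3],[0,0,0,-6.3]]]' >/dev/null; python3 ax.py; python3 -m crank '[[[0,0,0,0],[0,0,0,0],[0,0,0,0],[0,0,0,0],[0,0,0,0],[0,0,0,0]]]' 0  >/dev/null; python3 ax.py
```

```text
t 20.15 TCP [-0.3  0.2 12.4] hold [ 0.1  0.4 31.2] yaw of tool x 51.7 z [-0.019 -0.012] w 0.0539 gf 39.941983222961426 F [-1.7  4.8 -1.3] q6 -1.88
t 20.9 TCP [-0.5 -0.4 12.3] hold [-0.2 -0.1 31.1] yaw of tool x 51.7 z [-0.019 -0.013] w 0.0877 gf 0.0 F [ 0.1  0.  -0.9] q6 -1.88
```

```bash
python3 -m crank '[[[0,0,-0.5,0],[0,0,-1.5,0],[0,0,-3,0],[0,0,-4.5,0],[0,0,-5.5,0],[0,0,-5.5,0],[0,0,-5.5,0]]]' 0 >/dev/null; python3 ax.py;  python3 - <<'E'
from h import *
s=arm.get_state();im,d=arm.grab_frame('wrist')
np.savez('pics/w4.npz',im=im,d=d,p=s['eef_pos'],r=s['ee_rot']);cv2.imwrite('pics/w4.png',cv2.resize(im[150:310,220:420,::-1],(750,600)))
E
python3 fit.py pics/w4.npz
```

```text
t 21.775 TCP [  1.6   1.4 149.3] hold [  2.    1.7 168.1] yaw of tool x 51.7 z [-0.02  -0.013] w 0.0879 gf 0.0 F [ 0.3 -0.1 -1. ] q6 -1.21
drum 2406 [ 0.1 -1.1] 28.3 z 27.8 bbox [-26.3 -27.7] [25.6 24.4]
flange 2593 [ 4.8 -0.9] 44.6 z 4.9 bbox [-38.3 -39.6] [37.5 36.3]
wing 803 [-0.4 -1.3] [36.3 11.9] z 57.4
wing dir deg 55.3
bright [271 256  22  20 185] [44.6  1.9  5.2] ang 2.4
bright [313 275  12   2  13] [25.2 29.2  5.1] ang 49.3
tool in axis frame x [-0.62  -0.784  0.022] z [-0.02  -0.013 -1.   ] TCP [  1.6   0.3 150. ]
```

View pics/w4.png

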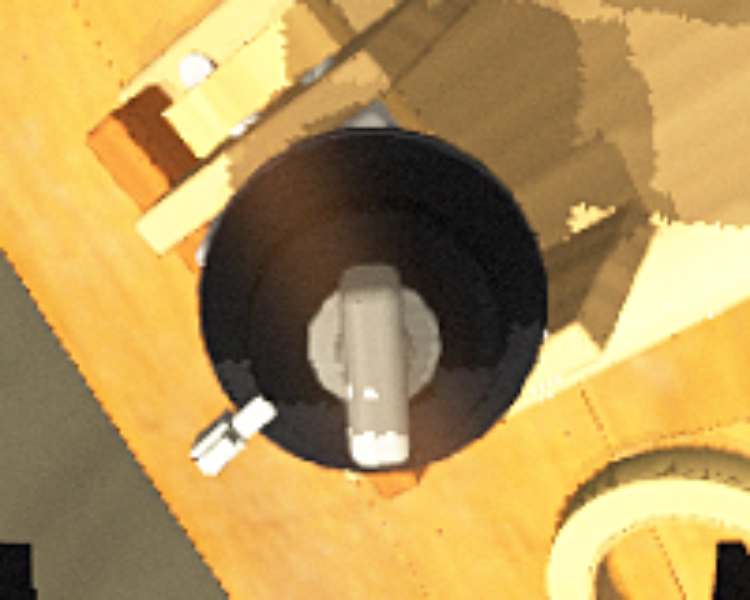

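```bash
cat >> fit.py <<'E'
x,y=L[...,0]+.1,L[...,1]+1.05;r=np.hypot(x,y);a=np.degrees(np.arctan2(y,x))
m=near&(L[...,2]>-1)&(L[...,2]<12)&(abs(a)<25)&(g>110)
for n,lo,hi in(('ptr',31,40),('mark',44,58)):
    k=m&(r>lo)&(r<hi);print(n,k.sum(),a[k].mean().round(1))
E
python3 fit.py pics/w4.npz|tail -2
```

```text
ptr 62 2.1
mark 112 4.0
```

The pointer (255, 415) points at the marker (215, 450), and the measured difference is about 2°, well inside tolerance. Now to tighten the nut again.

```bash
python3 -m crank '[[[0,0,1.5,-0.7],[0,0,3,-0.7],[0,0,4,-0.7],[0,0,4.5,-0.7],[0,0,4.5,-0.7]]]' 0 >/dev/null; python3 ax.py; python3 -m crank '[[[0,0,0,0],[0,0,0,0],[0,0,0,0],[0,0,0,0],[0,0,0,0],[0,0,0,0],[0,0,0,0],[0,0,0,0],[0,0,0,0],[0,0,0,0],[0,0,0,0]]]' 1 30 >/dev/null; python3 ax.py
```

```text
t 22.45 TCP [-2.5 -0.9 35.1] hold [-2.  -0.6 53.9] yaw of tool x 55.2 z [-0.024 -0.014] w 0.088 gf 0.0 F [-1.2 -0.8  0.8] q6 -1.37
t 23.825 TCP [-0.5  0.2 37.3] hold [-0.1  0.4 56.1] yaw of tool x 55.2 z [-0.019 -0.013] w 0.0118 gf 29.997837245464325 F [-5.1  2.4  0.9] q6 -1.37
```

```bash
python3 -m crank '[[[0,0,0,1.2],[0,0,0,2.6],[0,0,0,4],[0,0,0,5.5],[0,0,0,7],[0,0,0,8.5],[0,0,0,9.5],[0,0,0,10.3],[0,0,0,10.8],[0,0,0,11.2],[0,0,0,11.5],[0,0,0,11.5]]]' >/dev/null; python3 ax.py; python3 st.py; python3 -c "
from h import *
s=arm.get_state();R=Rn.from_euler('xyz',s['ee_rot']).as_matrix();print(s['moment']@R)"
```

```text
t 25.325 TCP [-0.4  0.3 37.3] hold [-0.1  0.5 56.1] yaw of tool x -2.3 z [-0.019 -0.013] w 0.0119 gf 30.656911432743073 F [-4.7  1.7  2.3] q6 -2.37
T 25.325 pos [0.626 0.064 0.148] q [ 0.434  0.117 -0.815  0.566 -0.217 -2.371] tilt 26.9 az 10.1
[-1.25468816  2.63498599 -0.54885624]
```

```bash
python3 -m crank '[[[0,0,0,0],[0,0,0,0],[0,0,0,0],[0,0,0,0],[0,0,-0.5,0],[0,0,-1.5,0],[0,0,-3,0],[0,0,-4.5,0],[0,0,-5,0],[0,0,-5,0],[0,0,-5,0]]]' 0 >/dev/null; python3 ax.py;  python3 - <<'E'
from h import *
s=arm.get_state();im,d=arm.grab_frame('wrist')
np.savez('pics/w5.npz',im=im,d=d,p=s['eef_pos'],r=s['ee_rot']);cv2.imwrite('pics/w5.png',cv2.resize(im[150:310,220:420,::-1],(750,600)))
E
python3 fit.py pics/w5.npz
```

```text
t 26.7 TCP [  1.4   1.5 161.1] hold [  1.8   1.7 179.9] yaw of tool x -2.3 z [-0.021 -0.013] w 0.0875 gf 0.0 F [-0.6 -0.4 -0.4] q6 -2.15
drum 2212 [-0.  -0.9] 28.1 z 27.9 bbox [-26.4 -27. ] [23.5 25.4]
flange 2468 [ 7.7 -1.3] 47.1 z 4.9 bbox [-38.3 -38.6] [37.8 37.4]
wing 748 [-0.1 -0.7] [36.1 12. ] z 57.5
wing dir deg -179.9
bright [322 268  10  20 147] [46.4  2.7  5.1] ang 3.3
tool in axis frame x [-0.999  0.041  0.02 ] z [-0.021 -0.013 -1.   ] TCP [  1.4   0.4 161.8]
ptr 27 3.6
mark 107 4.7
```

View pics/w5.png

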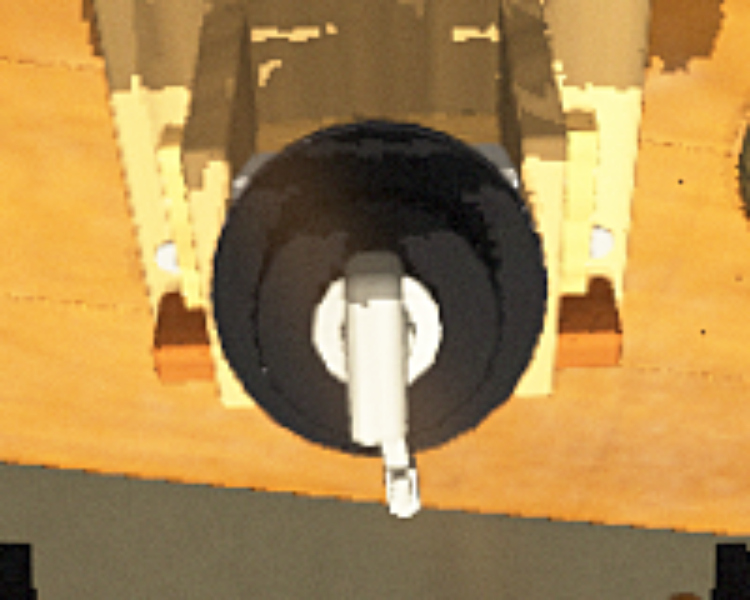

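The wing is back at its tight angle (about 0°), and the pointer (397, 450) lines up with the marker (402, 490) to within about 1–2°. The gripper is clear, so I'm handing the job in.

```bash
python3 -c "
from station import arm
print(arm.job_done())"
```

```text
the job is handed in; nothing more can be done
None
```

The job is handed in (no verdict came back): I slackened the nut about 55°, turned the wheel until its pointer was within about 2° of the marker, and did the nut up against its stop; the last picture shows it tight and the gripper clear of the jig.

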